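# Hold a spread circlip at the groove of a vise roller's axle

## Task

The bench vise's guide roller is back on its axle and needs its circlip, which is already on the tips of the circlip pliers lying across the small parts tray. Take the pliers by the handles, squeeze them to their stop so that the ring opens, lift it above the end of the axle and, keeping it spread and level, slide it down over the axle to the groove until it lies on the brass washer, without forcing it. Finish holding it there - handles still squeezed, ring still spread around the groove, nothing let go - and leave the other tools on the bench as they are.

Things in the scene. Friction and masses are not known exactly. Their poses are not given: they have to be found in the camera images.
- handles_middle (a point): Grasp point of the circlip pliers: midway between their two black handles, half-way up them, about 36 mm above the bench. x runs along the pliers from handles to tips, y to the side, z up. The handles are 9 mm wide, 12 mm high, 80 mm long (32 to 112 mm behind the pivot). Here their outer faces are 55 mm apart when slack, closer towards the pivot; at the stop they are parallel, 28 mm apart.
- pivot (a point): The pliers' pivot, 70 mm ahead of handles_middle on their middle line, same height and axes. The pliers are 180 mm long, weigh about 0.2 kg and balance within 20 mm of here. They lie flat across the end walls of a loose wooden tray, 30 mm high: these are 99 to 107 mm behind the pivot and 10 to 18 mm ahead of it, the side walls 87 mm to either side, all within 10 mm; its floor is 5 mm thick.
- ring_middle (a point): Middle of the circlip once fully spread: on the pliers' middle line, 145.7 mm ahead of handles_middle and 24.5 mm below it, half-way up the ring; same axes. Steel ring, 3 mm thick, 5 mm wide; inside 32.5 mm when slack (its middle then 6.5 mm farther from the handles), 40 mm when spread. It stays on the pliers' down-turned tips, which end 2 mm below its lower face.
- lever_left (a joint): How far each handle is squeezed (rad): 0 slack, 0.2 at the stop, where the ring is fully spread; both turn alike. A spring opens them: about 13 N on each handle at handles_middle keeps them at the stop; a stop screw takes the rest of a firmer grip. As the handles swing in, they carry the pliers 3 to 4 mm forward (towards the tips) relative to the fingers that squeeze them at handles_middle.
- washer_face (a point): On the centre line of the upright axle, at the upper face of the brass washer (52 mm across) on the grey guide roller (72 mm across), about 60 mm above the bench; z points up along the axle. The steel axle is 35 mm thick; its groove, 6 mm high, starts right at this face. The ring's middle is 1.5 mm above this point when it lies on the washer.
- axle_end (a point): Centre of the axle's upper end, 18 mm above washer_face, with a 2.5 mm chamfer; same axes. Under the roller a fixed maple guide bar, 70 mm wide and 30 mm high, runs from 50 mm behind to 165 mm ahead of the axle along this x; at its far end (x 130 to 195 mm) an iron holdfast 103 mm high pins it to the bench.
- marking_gauge: Leave alone: wooden marking gauge, beam 200 mm long along its x, head 54 mm square, 64 mm high; origin at the centre of its underside.
- tape_roll: Leave alone: roll of tape, 104 mm across, 24 mm high; origin at the centre of its underside.
- wax_tin: Leave alone: round aluminium tin, 68 mm across, 42 mm high; origin at the centre of its underside.
- chisel: Leave alone: chisel with a wooden handle, 250 mm long along its x (from -200 to 53 mm), 29 mm high; origin under it where the blade's tail starts.
- spokeshave: Leave alone: spokeshave, 257 mm long along its y, 28 mm high; origin at the centre of its underside.
- screwdriver: Leave alone: screwdriver lying along its x, wooden handle to -x, about 30 mm high; origin under its middle.

How it is judged:
By the outcome, as a careful person would: the job done as asked, in the order asked, and still so for the second after the job is handed in, while the arm keeps its last pose, push and grip.
It also fails if it takes over 43 s, if anything falls off the work surface, if the arm or the gripper's body presses on something with over 40 N, if the wrist force passes 120 N, or if a joint passes its speed limit or range.

## Robot

A 7-joint arm with a two-finger parallel gripper is mounted at the origin on the work surface. World frame = base frame: x ahead of the robot, y to its left, z up, the work surface at z = 0. Lengths are in m, angles in rad, forces in N, time in s.
With the tool pointing down it reaches from about 0.35 to 0.9 m from the base axis. Payload 19.9 kg.
Tool frame: the origin (TCP) lies between the finger pads; the fingertips stand 19 mm ahead of it and the grasp point (between the pads) is the TCP; z points along the fingers, y is the line along which they close (so a half turn about z gives the same grasp; the last joint's range is limited). The gripper opens to 94 mm and grips with 3 to 60 N. Pads are 16 mm wide; open, the fingers measure 119 mm over their backs; the gripper's body (75 mm by 177 mm) begins 78 mm behind the grasp point.
Start: joints at [-1.26, 0.417, -0.01, 1.614, 0.005, 1.111, -0.053], TCP at [0.216, 0.586, 0.191] pointing down, gripper open.
Joint ranges: [-2.81, 2.81], [-0.39, 2.02], [-1.27, 1.25], [0.06, 2.57], [-1.19, 4.33], [0.19, 2], [-2.82, 2.82]. Speed limits (rad/s): [1.89, 1.89, 2.39, 2.39, 3.01, 3.01, 3.01].

## Interface

Orientations are given as a 3x3 rotation matrix whose columns are the frame's x, y, z axes.
In Python, from rig import robot gives the robot as it stands. Calls block until the motion is done:
- robot.move_ptp(position, orientation): joint-space move of the TCP to a pose.
- robot.move_linear(position, velocity=0.15, frame=None, threshold=None): straight line of the TCP; frame=None keeps the orientation; velocity is the mean speed in m/s. With threshold (N) it stops when the force on the tool has changed by that much, and returns True; else False.
- robot.goto_joints(angles): joint-space move.
- robot.gripper_to(opening): finger opening in m; the grip force is fixed at half the most; returns when the fingers have stopped.
- robot.pause(seconds).
- robot.ik(position, orientation): joint angles nearest the present ones, or None.
- robot.get_state(): the state.
- robot.grab_frame(name): name is "scene" or "top"; returns the picture (400x640x3 uint8, red, green, blue); there is no depth.
- robot.camera_info(name): a dict with "fx", "fy", "cx", "cy" (pixels), "dist" ([k1, k2, p1, p2, k3] as OpenCV has them; the pictures are not rectified), "rvec" (rotation vector, rad) and "tvec" (3), from world to camera coordinates, as OpenCV has them. Camera axes: x right, y down, z forward; pixel columns grow to the right and rows downward; lengths in m; the calibration is good to about 2 mm. A picture is of the moment at which its call begins. camera_info takes no time and is no camera call.
A pose or a line that the arm cannot do raises robot.PlanningError and nothing moves.
- robot.sign_off(): hands the job in; it is judged then, once.
The state is a dict: "time": time; "qpos": joint angles; "joint_vel": joint speeds; "effort": joint torques, N m; "ee_pos": TCP position; "tool_rot": TCP orientation; "force": force on the tool from outside, world axes, zero at the start; "moment": the same for the moment, N m; "opening": finger opening in m; "grasp_force": force on a finger pad.
Only numpy, scipy, OpenCV 4.12 (cv2) and the standard library are available. Lean on these libraries where they do the work, as an engineer would, in place of code of your own. Each camera call takes 0.05 s, during which the arm holds its last target. There are 200 camera calls.

## Working session

There is one attempt and no reset: what is moved stays moved. The work goes in short steps, each a Python script; the robot and the scene stay as the last script left them, time stands still between calls to the robot, and variables do not carry over. Pictures are saved under pics/ and viewed, at most 10 in all, crops included, and the job is handed in when it is done.

```bash
ls; mkdir -p pics; python3 - <<'E'
from rig import robot
import cv2
for n in("scene","top"):
    cv2.imwrite(f"pics/{n}0.png",robot.grab_frame(n)[:,:,::-1]); print({k:(v if not hasattr(v,'tolist') else v.tolist()) for k,v in robot.camera_info(n).items()})
s=robot.get_state();print(s)
E
```

```text
pics
{'fx': 385.5935532645896, 'fy': 385.5935532645896, 'cx': 315.7845422903765, 'cy': 194.13594442519837, 'dist': [-0.03133440347165466, 0.0, 0.0, 0.0, 0.0], 'rvec': [1.4140848737470644, 2.3435939398579704, -0.7329671607981574], 'tvec': [0.2596280103440598, -0.3322468578789053, 1.445400477164084]}
{'fx': 505.45776706487, 'fy': 505.45776706487, 'cx': 311.86857284958603, 'cy': 197.08206122166095, 'dist': [-0.002075273047867703, 0.0, 0.0, 0.0, 0.0], 'rvec': [2.1677674745893065, -2.184370018176886, 0.10762456052081662], 'tvec': [-0.005136341231716964, 0.5304888528873657, 1.6856260084213965]}
{'time': 0.1, 'qpos': array([-1.25949138,  0.41791208, -0.01030172,  1.6140933 ,  0.00466932,
        1.1107072 , -0.05298282]), 'joint_vel': array([-7.93102734e-04, -1.56770325e-03, -1.86603109e-05, -1.65262799e-03,
       -6.93326134e-04, -9.04902058e-04,  1.97207578e-03]), 'effort': array([ 1.32404832e-03, -8.52579832e+01,  6.40449990e-01, -4.26694715e+01,
       -4.87803575e-02,  1.64243986e-02,  8.09638163e-05]), 'ee_pos': array([0.21583928, 0.58617467, 0.19029791]), 'tool_rot': array([[-9.38410770e-01,  3.45521522e-01, -3.23118959e-04],
       [ 3.45521668e-01,  9.38410188e-01, -1.04719493e-03],
       [-5.86102630e-05, -1.09434360e-03, -9.99999399e-01]]), 'force': array([-0.31864287,  0.45787754, -0.06953952]), 'moment': array([ 0.0012968 , -0.01195712, -0.041434  ]), 'grasp_force': 0.0, 'opening': 0.09417232775001017}
```

View pics/top0.png

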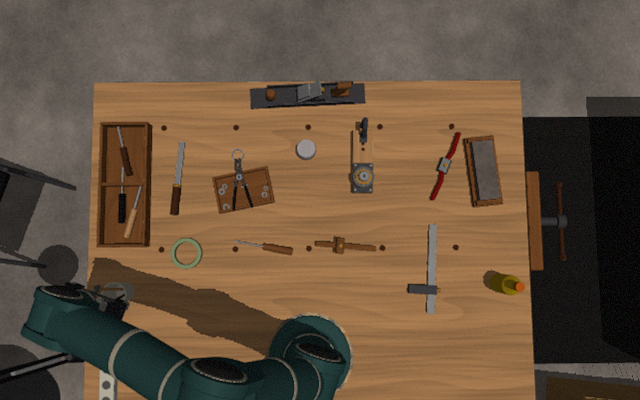

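View pics/scene0.png

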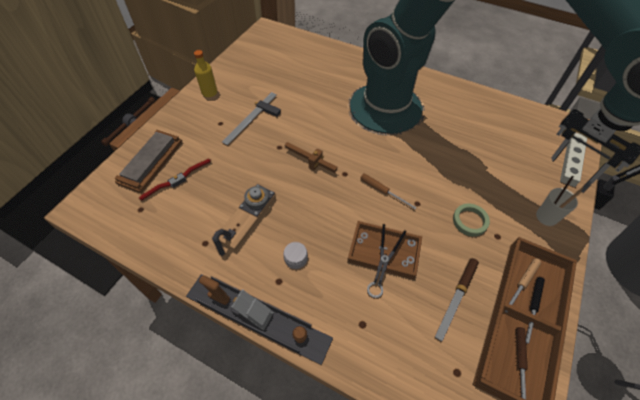

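Top view: the pliers are near (240,180) with the ring at (238,154), and the axle is near (362,177). I'll zoom in on both.

```bash
python3 - <<'E'
import cv2,numpy as np
t=cv2.imread("pics/top0.png");s=cv2.imread("pics/scene0.png")
def c(im,x,y,w,h,k):return cv2.resize(im[y:y+h,x:x+w],None,fx=k,fy=k,interpolation=cv2.INTER_CUBIC)
a=c(t,205,142,75,75,5.333);b=c(t,325,110,75,100,4)[:400]
b=c(t,325,142,75,75,5.333)
cc=c(s,340,215,90,90,4.444);d=c(s,210,170,90,90,4.444)
f=lambda i:cv2.resize(i,(400,300)) if 0 else i
cv2.imwrite("pics/z1.png",np.hstack([f(a)[:400,:400],b[:400,:400]]));cv2.imwrite("pics/z2.png",np.hstack([cc[:400,:400],d[:400,:400]]))
E
```

```text
(no output)
```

View pics/z1.png

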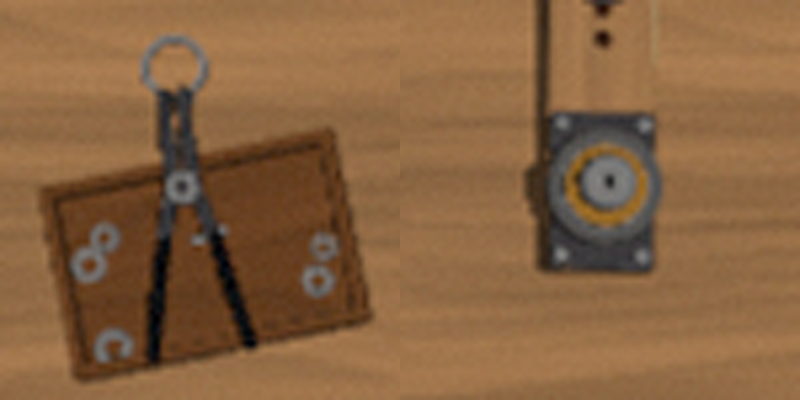

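View pics/z2.png

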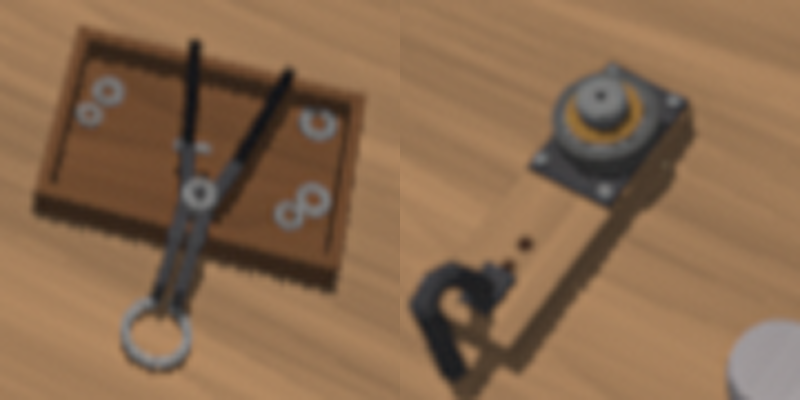

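Pivot disc is at z1 (182,187) and the slack ring at (174,67). The axle end's centre mark is at z1 (608,181) and z2 (601,97). Next I'll refine these points and triangulate.

```bash
cat > vis.py <<'E'
import cv2,numpy as np
from rig import robot
def P(n):
    c=robot.camera_info(n);K=np.array([[c['fx'],0,c['cx']],[0,c['fy'],c['cy']],[0,0,1.]])
    return K,np.array(c['dist']),cv2.Rodrigues(np.array(c['rvec'],float))[0],np.array(c['tvec'],float)
CAM={n:P(n) for n in("scene","top")}
def ray(n,uv):
    K,d,R,t=CAM[n];x=cv2.undistortPoints(np.array([[uv]],float),K,d)[0,0]
    v=R.T@np.array([x[0],x[1],1]);return -R.T@t,v/np.linalg.norm(v)
def plane(n,uv,z):
    o,v=ray(n,uv);return o+v*(z-o[2])/v[2]
def tri(us,ut):
    (o,v),(p,w)=ray("scene",us),ray("top",ut)
    a=np.linalg.lstsq(np.c_[v,-w],p-o,rcond=None)[0];A,B=o+a[0]*v,p+a[1]*w
    return (A+B)/2,np.linalg.norm(A-B)
def proj(n,X):
    K,d,R,t=CAM[n];return cv2.projectPoints(np.array(X,float).reshape(-1,3),cv2.Rodrigues(R)[0],t,K,d)[0][:,0]
def up(im,x,y,w,h,k=8): return cv2.resize(im[y:y+h,x:x+w],None,fx=k,fy=k,interpolation=cv2.INTER_CUBIC)
def topx(p,x,y,k=8): return (np.array(p)+.5)/k-.5+np.array([x,y])
def blobs(mask,x,y,k=8,amin=3):
    n,l,s,c=cv2.connectedComponentsWithStats(mask.astype(np.uint8));o=[]
    for i in range(1,n):
        a=s[i,4]/k**2
        if a>amin:
            cn=cv2.findContours((l==i).astype(np.uint8),cv2.RETR_EXTERNAL,cv2.CHAIN_APPROX_NONE)[0][0]
            e=cv2.fitEllipse(cn);o.append((round(a,1),topx(c[i],x,y,k).round(2),topx(e[0],x,y,k).round(2),np.round(np.array(e[1])/k,1)))
    return o
E
python3 - <<'E'
from vis import *
W={"top":[("ring",228,146,22,16),("piv",230,168,20,20),("axle",348,160,32,34),("handles",228,182,28,34)],
"scene":[("ring",364,278,24,24),("piv",376,250,20,16),("axle",238,178,34,38),("handles",374,220,36,34)]}
for n in W:
    im=cv2.imread(f"pics/{n}0.png")
    for k,x,y,w,h in W[n]:
        u=up(im,x,y,w,h);hsv=cv2.cvtColor(u,cv2.COLOR_BGR2HSV);S,V=hsv[...,1],hsv[...,2]
        if k=="ring":m=[S<75]
        elif k=="piv":m=[(V>105)&(S<60)]
        elif k=="axle":m=[(V>115)&(S<60),(V>90)&(S>110)&(hsv[...,0]<25),(V<75),S<60]
        else:m=[V<45]
        for q in m:print(n,k,blobs(q,x,y))
E
```

```text
top ring [(np.float64(59.9), array([237.23, 154.9 ]), array([237.21, 154.64]), array([12.2, 13.4]))]
top piv [(np.float64(15.1), array([238.73, 176.77]), array([238.68, 176.7 ]), array([5.1, 5.3]))]
top axle [(np.float64(45.0), array([364.04, 175.34]), array([364.05, 175.36]), array([7.9, 8.7]))]
top axle [(np.float64(396.2), array([367.53, 175.17]), array([363.05, 176.68]), array([35.5, 37.9])), (np.float64(92.5), array([362.98, 176.85]), array([363.16, 176.28]), array([15.1, 15.4]))]
top axle [(np.float64(270.0), array([358.39, 178.95]), array([360.87, 177.12]), array([24.5, 32.5]))]
top axle [(np.float64(353.6), array([362.01, 178.12]), array([362.42, 177.39]), array([22.4, 33.9])), (np.float64(79.1), array([363.48, 175.68]), array([363.48, 175.68]), array([ 9.7, 10.1]))]
top handles [(np.float64(53.3), array([247.99, 195.74]), array([248.03, 195.89]), array([ 2.6, 28.1])), (np.float64(56.8), array([234.13, 197.69]), array([234.13, 197.56]), array([ 2.7, 28.7]))]
scene ring [(np.float64(146.4), array([375.42, 287.77]), array([375.41, 287.95]), array([15. , 19.8]))]
scene piv [(np.
[... 444 characters left out ...]
2.74]), array([ 6.2, 17.5])), (np.float64(15.9), array([269.91, 213.16]), array([269.49, 212.48]), array([4.9, 7.9]))]
scene axle [(np.float64(267.3), array([257.54, 205.73]), array([257.17, 202.45]), array([22.6, 30.7])), (np.float64(23.4), array([256.62, 197.03]), array([256.44, 196.67]), array([4.7, 9.3])), (np.float64(4.4), array([266.22, 213.27]), array([266.16, 213.3 ]), array([1.4, 4.2]))]
scene axle [(np.float64(507.6), array([255.56, 199.86]), array([255.69, 199.42]), array([24.6, 33.7]))]
scene handles [(np.float64(49.6), array([382.66, 235.55]), array([382.66, 235.2 ]), array([ 3.1, 21.8])), (np.float64(65.9), array([398.98, 241.45]), array([398.97, 241.4 ]), array([ 3.5, 26.8]))]
```

```bash
python3 - <<'E'
from vis import *
f=lambda a:np.round(np.array(a)*1000,1)
zc={"top":(348,160,32,34),"scene":(238,178,34,38)}
print("axle mark",tri((254.94,191.44),(363.7,175.6))) # viewed centre marks
print("axle disc",[f(q) for q in tri((254.5,191.3),(363.48,175.68))])
print("axle top disc z78",f(plane("top",(363.48,175.68),.078)),"washer z60",f(plane("top",(363.16,176.28),.060)), "scene washer", f(plane("scene",(255.53,194.94),.06)))
print("piv",[f(q) for q in tri((384.35,258.05),(238.7,176.74))])
hl=tri((382.66,235.4),(234.13,197.6));hr=tri((398.98,241.43),(248.0,195.8));print("handles",f(hl[0]),f(hl[1]),f(hr[0]),f(hr[1]))
for z in(.036,.042):
    L,R=plane("top",(234.13,197.6),z),plane("top",(248.0,195.8),z);print(z,f((L+R)/2),f(np.linalg.norm(L-R)))
    L,R=plane("scene",(382.66,235.4),z),plane("scene",(398.98,241.43),z);print(z,f((L+R)/2),f(np.linalg.norm(L-R)))
for z in(.042,.046):print("piv",f(plane("top",(238.7,176.74),z)),f(plane("scene",(384.35,258.05),z)))
# ring contours: centre from outer circle top
for n,(x,y,w,h) in {"top":(228,146,22,14),"scene":(366,282,22,22)}.items():
    im=cv2.imread(f"pics/{n}0.png");u=up(im,x,y,w,h);S=cv2.cvtColor(u,cv2.COLOR_BGR2HSV)[...,1]
    cs,hi=cv2.findContours((S<85).astype(np.uint8),cv2.RETR_CCOMP,cv2.CHAIN_APPROX_NONE)
    for c,q in zip(cs,hi[0]):
        if len(c)>100:
            e=cv2.fitEllipse(c);p=topx(e[0],x,y);print(n,"hole" if q[3]>=0 else "outer",p.round(2),np.array(e[1])/8,f(plane(n,p,.0115)))
# base plate/guide-bar orientation : 4 light bolts from viewed crop (top) and bar edges
b=[plane("top",np.array([325,142])+(np.array(p)+.5)/5.333-.5,.032) for p in((162,123),(245,125),(160,257),(243,257))]
print([f(q) for q in b])
E
```

```text
axle mark (array([ 0.59639977, -0.18120494,  0.07073889]), np.float64(0.0006533057959067911))
axle disc [array([ 596.6, -181.3,   71.5]), np.float64(2.7)]
axle top disc z78 [ 595.  -179.4   78. ] washer z60 [ 595.4 -180.3   60. ] scene washer [ 600.7 -178.4   60. ]
piv [array([600.4, 236.1,  35.8]), np.float64(2.0)]
handles [535.8 227.5  48.5] 47.4 [531.9 229.7  20.9] 45.7
0.036 [532.4 228.7  36. ] 46.9
0.036 [536.1 228.4  36. ] 48.0
0.042 [531.9 227.9  42. ] 46.7
0.042 [539.5 228.7  42. ] 47.7
piv [599.3 236.2  42. ] [603.9 235.5  42. ]
piv [598.8 235.7  46. ] [605.9 235.7  46. ]
top outer [237.18 154.04] [11.18948746 11.90064812] [682.1 246.2  11.5]
scene outer [374.9  289.25] [15.82772255 15.95594025] [684.8 246.1  11.5]
[array([ 639.1, -156.2,   32. ]), array([ 637.5, -209. ,   32. ]), array([ 553.4, -153.6,   32. ]), array([ 553.1, -206.1,   32. ])]
```

```bash
cat >> vis.py <<'E'
def rot(a):
    c,s=np.cos(a),np.sin(a); return np.array([[-c,-s,0],[-s,c,0],[0,0,-1.]])
def st():
    s=robot.get_state();print(round(s['time'],2),s['ee_pos'].round(4),'F',s['force'].round(1),'M',s['moment'].round(2),'op',round(s['opening'],4),'gf',round(s['grasp_force'],1));return s
def snap(n,name):
    im=robot.grab_frame(n)[:,:,::-1].copy();cv2.imwrite(f"pics/{name}_{n}.png",im);return im
E
python3 - <<'E'
from vis import *
psi=.12;R=rot(psi);ax=np.array([np.cos(psi),np.sin(psi),0])
g=np.array([.6015,.2358,.036])-ax*.065
fin=np.array([.5974,-.180,.086])-ax*.141
for p in(g,g+[0,0,.12],fin,fin+[0,0,.08]):print(p.round(3),robot.ik(p,R))
robot.move_ptp(g+[0,0,.12],R);robot.move_linear(g+[0,0,.0],.1);st()
snap("top","a");snap("scene","a")
robot.gripper_to(.03);s=st()
a=up(snap("top","b"),205,142,75,75,5.333);b=up(snap("scene","b"),340,215,90,90,4.444)
cv2.imwrite("pics/z3.png",np.hstack([a[:400],b[:400,:400]]))
E
```

```text
[0.537 0.228 0.036] [-0.52885506  0.53503514  0.09593904  1.83979788 -0.07021783  0.7700121
  1.2949884 ]
[0.537 0.228 0.156] [-0.5654633   0.38023494  0.14046466  1.75998484 -0.06156717  1.00562979
  1.28888567]
[ 0.457 -0.197  0.086] [-0.34212586  0.44931334  0.84615768  2.03998051 -0.45000886  0.84453257
  2.45313539]
[ 0.457 -0.197  0.166] [-0.49462811  0.34883948  1.01667864  1.97417187 -0.35102331  1.0071109
  2.37789237]
3.21 [0.5373 0.2282 0.0366] F [-0.8  0.9 -0.5] M [-0.02 -0.04 -0.  ] op 0.094 gf 0.0
4.38 [0.537 0.228 0.036] F [-0.4  0.3 -0.1] M [ 0.03 -0.04  0.03] op 0.0304 gf 0.0
```

View pics/z3.png

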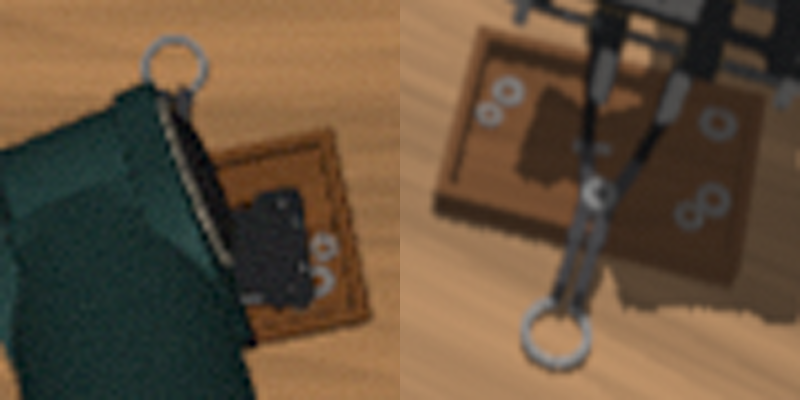

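The scene crop shows fingertips at (600,75) and (678,95), beside handles that still look slack. The reported opening is 30 mm, which doesn't match, so I'll check the current state and take a wider picture.

```bash
python3 - <<'E'
from vis import *
st();robot.pause(.3);st();print(proj("scene",[[.537,.228,.036],[.537,.228,.017]]))
im=snap("scene","c");cv2.imwrite("pics/z4.png",up(im,345,195,90,75,8.5)[:600,:765])
E
```

```text
4.48 [0.537 0.228 0.036] F [ 0.2 -0.3 -0.5] M [ 0.05  0.03 -0.02] op 0.03 gf 0.0
4.78 [0.537 0.228 0.036] F [-0.1 -0.1 -0.6] M [0.05 0.   0.02] op 0.0303 gf 0.0
[[390.53858126 238.60446365]
 [389.48454213 241.75392586]]
```

View pics/z4.png

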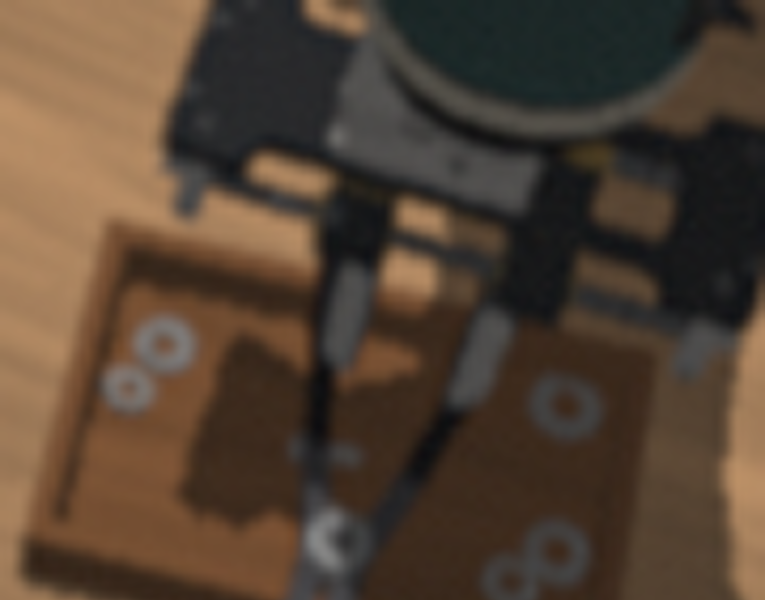

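The fingers, about 30 mm apart, overlap slack handles in this view, so they may have passed above them. I'll look at the open state taken before closing, with predicted fingertip positions drawn on it.

```bash
python3 - <<'E'
from vis import *
im=cv2.imread("pics/a_scene.png");x,y,k=335,185,8
u=up(im,x,y,100,75,k)
R=rot(.12);g=np.array([.537,.228,.036])
for dz,c in((.019,(0,0,255)),(0,(0,255,0)),(-.02,(255,0,0))):
    for yy in(-.047,.047):
        p=proj("scene",g+R@np.array([-.008,yy,dz]))[0];q=((p-[x,y]+.5)*k-.5).astype(int);cv2.circle(u,tuple(map(int,q)),4,c,-1)
cv2.imwrite("pics/z5.png",u)
E
```

```text
(no output)
```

View pics/z5.png

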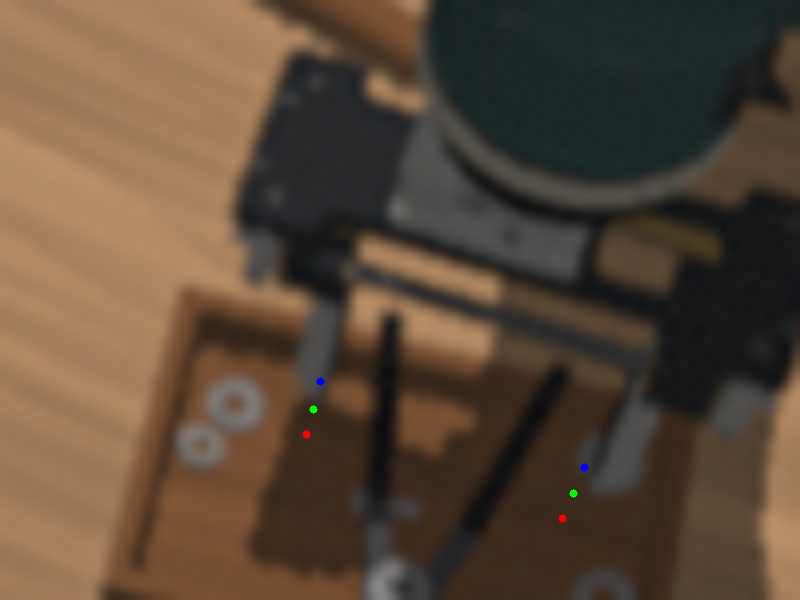

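The fingertips show at (320,400) and (592,488), clearly above the predicted red points at (306,434) and (562,518). Their true height looks to be about 25 mm more than reported. I'll check this with a gentle guarded touch on the tray floor (z = 5 mm).

```bash
python3 - <<'E'
from vis import *
g=np.array([.537,.228,.036])
robot.move_linear(g+[0,0,.04],.15);robot.gripper_to(.094);robot.move_linear(g,.15);st()
print(robot.move_linear([.537,.228,-.008],.03,threshold=5));st()
E
```

```text
6.74 [0.5369 0.2279 0.036 ] F [0.4 0.4 0.1] M [ 0.01  0.02 -0.02] op 0.0938 gf 0.0
True
8.04 [ 0.5369  0.228  -0.0063] F [-1.1 -0.2  8. ] M [-0.05  0.31 -0.04] op 0.0939 gf 4.1
```

```bash
python3 - <<'E'
from vis import *
p=topx((456,444),335,185)
for z in(.043,.047):print(p,plane("scene",p,z)-rot(.12)@np.array([-.008,0,0]))
for q in((320,400),(592,488)):print(plane("scene",topx(q,335,185),.047))
robot.move_linear([.537,.228,.006],.05);robot.gripper_to(.02);st()
im=snap("scene","d");cv2.imwrite("pics/z6.png",up(im,340,205,80,100,6)[:600])
E
```

```text
[391.5625 240.0625] [0.5360319  0.23167348 0.043     ]
[391.5625 240.0625] [0.53831326 0.2318834  0.047     ]
[0.55221011 0.18417002 0.047     ]
[0.54040778 0.28071519 0.047     ]
9.49 [0.5369 0.228  0.006 ] F [-0.6 -0.2  0.2] M [ 0.03  0.1  -0.02] op 0.0267 gf 29.8
```

View pics/z6.png

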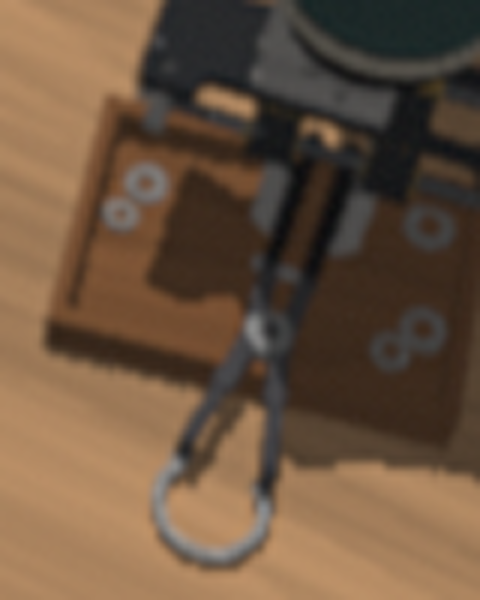

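The ring is now spread (crop centre about (212,505)) and both handles are gripped, with opening 27 mm and force 30 N. Reported z is 30 mm too low, so I'll position by vision from here. Next: lift, hover beside the axle over bare wood, and measure the ring.

```bash
cat >> vis.py <<'E'
from scipy.optimize import least_squares
def ringfit(n,im,guess,z,box=34,sth=75,vth=60,r0=.025):
    """circle fit, outer edge of the grey ring, on the plane at height z; drops the pliers' side"""
    c=proj(n,[guess[0],guess[1],z])[0];x,y=int(c[0]-box/2),int(c[1]-box/2)
    u=up(im,x,y,box,box);h=cv2.cvtColor(u,cv2.COLOR_BGR2HSV)
    m=((h[...,1]<sth)&(h[...,2]>vth)).astype(np.uint8)
    pts=np.vstack([k[:,0] for k in cv2.findContours(m,cv2.RETR_EXTERNAL,cv2.CHAIN_APPROX_NONE)[0]])
    W=np.array([plane(n,topx(p,x,y),z)[:2] for p in pts[::3]])
    g=np.array(guess[:2])
    for k in range(4):
        d=W-g;r=np.hypot(*d.T);ok=(abs(r-r0)<(.012,.008,.005,.004)[k])&(d[:,0]>-.012)
        s=least_squares(lambda q:np.hypot(*(W[ok]-q[:2]).T)-q[2],[*g,r0],loss="soft_l1",f_scale=.001);g=s.x[:2]
    return s.x,ok.sum(),np.sqrt(np.mean(s.fun**2))
E
python3 - <<'E'
from vis import *
robot.move_linear([.537,.228,.1],.08);st()
robot.move_linear([.457,-.107,.0925],.17);robot.pause(.3);st()
for n in("top","scene"):
    im=snap(n,"e")
    for sth in(60,75,90):
        r=ringfit(n,im,(.597,-.087),.098,sth=sth);print(n,sth,r[0].round(4),r[1:])
im1=up(cv2.imread("pics/e_top.png"),310,130,80,80,5);im2=up(cv2.imread("pics/e_scene.png"),240,160,80,80,5)
cv2.imwrite("pics/z7.png",np.hstack([im1,im2]))
E
```

```text
10.87 [0.5367 0.2279 0.0995] F [ 0.5  0.5 -1.5] M [ 0.06  0.12 -0.01] op 0.0271 gf 29.8
13.34 [ 0.457  -0.1068  0.0925] F [-0.3  0.7 -1.7] M [ 0.01  0.1  -0.03] op 0.0268 gf 29.8
top 60 [ 0.6007 -0.0893  0.0243] (np.int64(114), np.float64(0.001668498855779741))
top 75 [ 0.6002 -0.089   0.0254] (np.int64(95), np.float64(0.0016680874664984358))
top 90 [ 0.5996 -0.0895  0.0265] (np.int64(84), np.float64(0.0013545802409405145))
scene 60 [ 0.6037 -0.0908  0.0267] (np.int64(110), np.float64(0.002557062709986119))
scene 75 [ 0.6059 -0.0921  0.0251] (np.int64(91), np.float64(0.002732619735244805))
scene 90 [ 0.6036 -0.0894  0.0286] (np.int64(64), np.float64(0.0004439399529376512))
```

View pics/z7.png

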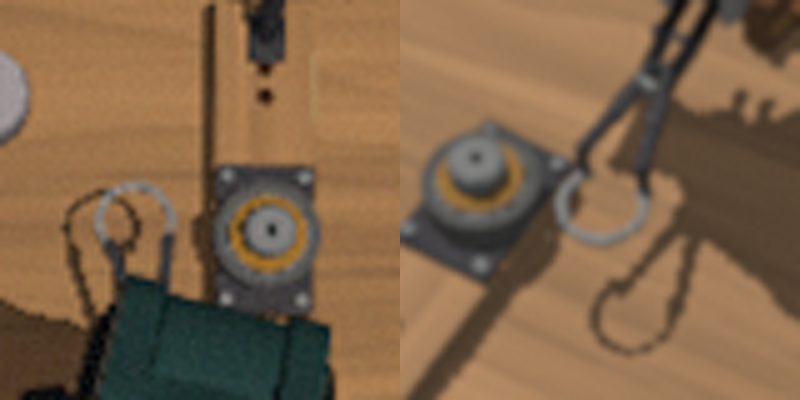

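Top crop: ring spans x 96–175 with its top at 183, and the axle mark is at (270,230). Scene crop: ring is near (602,203), axle mark at (475,157). The ring is spread and level. I'll do a fixed-radius midline fit in both views and take the ring-to-axle offset within each camera.

```bash
cat >> vis.py <<'E'
def ringmid(n,im,guess,z,box=30,sth=70,vth=95):
    c=proj(n,[guess[0],guess[1],z])[0];x,y=int(c[0]-box/2),int(c[1]-box/2)
    h=cv2.cvtColor(up(im,x,y,box,box),cv2.COLOR_BGR2HSV)
    v,u=np.nonzero((h[...,1]<sth)&(h[...,2]>vth))
    W=np.array([plane(n,topx(p,x,y),z)[:2] for p in np.c_[u,v][::5]]);g=np.array(guess[:2])
    for k in range(5):
        d=W-g;ok=(abs(np.hypot(*d.T)-.0225)<(.009,.007,.005,.005,.004)[k])&(d[:,0]>-.012)
        s=least_squares(lambda q:np.hypot(*(W[ok]-q).T)-.0225,g,loss="soft_l1",f_scale=.001);g=s.x
    return g,ok.sum(),np.sqrt(np.mean(s.fun**2))
def mark(n,im,guess,z):
    """dark centre mark and bright disc of the axle end"""
    c=proj(n,[guess[0],guess[1],z])[0];b=7;x,y=int(round(c[0]))-b//2-1,int(round(c[1]))-b//2-1
    V=up(im,x,y,b+1,b+1).max(2).astype(float);w=np.clip(V.mean()-10-V,0,None);v,u=np.mgrid[:V.shape[0],:V.shape[1]]
    rr=np.hypot(u-V.shape[1]/2,v-V.shape[0]/2)<22;w=w*rr;p=topx((( w*u).sum()/w.sum(),(w*v).sum()/w.sum()),x,y);return p,plane(n,p,z)
E
python3 - <<'E'
from vis import *
for n in("top","scene"):
    im=cv2.imread(f"pics/e_{n}.png")
    for z in(.094,.098,.102):
        r=ringmid(n,im,(.600,-.0895) if n=="top" else (.604,-.0905),z);print(n,z,r[0].round(4),r[1:])
    for j in("e","a"):
        q=mark(n,cv2.imread(f"pics/{j}_{n}.png"),(.5952,-.18) if n=="top" else (.6,-.181),.078);print(q)
E
```

```text
top 0.094 [ 0.6009 -0.0898] (np.int64(608), np.float64(0.001765393353574904))
top 0.098 [ 0.6003 -0.0895] (np.int64(610), np.float64(0.0017565698456173152))
top 0.102 [ 0.5997 -0.0893] (np.int64(610), np.float64(0.0017364843799407188))
(array([363.89914471, 175.52243556]), array([ 0.59549503, -0.18078611,  0.078     ]))
(array([363.88618714, 175.53026033]), array([ 0.59546935, -0.18074295,  0.078     ]))
scene 0.094 [ 0.6034 -0.0901] (np.int64(918), np.float64(0.0021442429326585717))
scene 0.098 [ 0.6055 -0.0885] (np.int64(931), np.float64(0.00213924011865859))
scene 0.102 [ 0.6074 -0.0867] (np.int64(919), np.float64(0.002092916897672265))
(array([254.68860793, 191.06316915]), array([ 0.59959651, -0.17926865,  0.078     ]))
(array([254.68207008, 191.07274342]), array([ 0.5996343 , -0.17926688,  0.078     ]))
```

Both views agree: the ring must move (-5.3, -90.8) mm. I'll move above the axle, then make a guarded descent.

```bash
python3 - <<'E'
from vis import *
p=np.array([.457-.0053,-.1068-.0908,.0925])
robot.move_linear(p,.1);robot.pause(.3);st()
for n in("top","scene"):snap(n,"f")
q=p.copy();q[2]=.068
print(robot.move_linear(q,.02,threshold=4));st()
a=[up(snap(n,"g"),x,y,50,50,8) for n,x,y in(("top",338,150),("scene",232,168))]
cv2.imwrite("pics/z8.png",np.hstack(a))
E
```

```text
14.8 [ 0.4518 -0.1973  0.0925] F [ 0.  -0.3 -1.9] M [0.06 0.11 0.01] op 0.0266 gf 29.8
False
16.27 [ 0.4518 -0.1976  0.0681] F [-0.1 -0.4 -2.2] M [ 0.06  0.16 -0.01] op 0.0268 gf 29.8
```

View pics/z8.png

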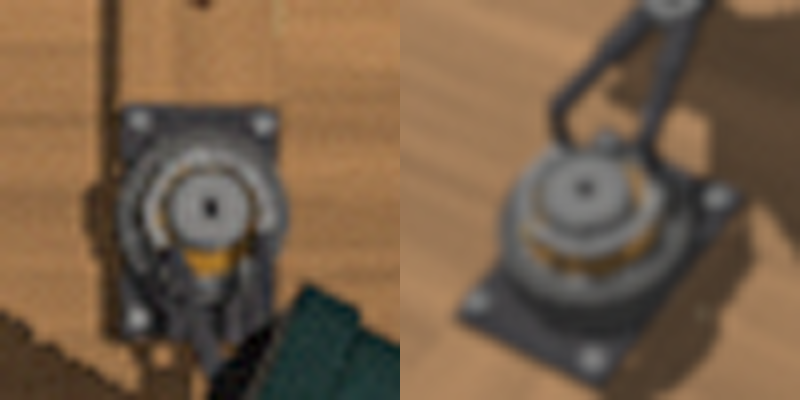

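The ring encircles the axle and looks concentric: brass shows evenly around the mark at (210,207), and there was no contact force. Now the guarded descent to the washer.

```bash
python3 - <<'E'
from vis import *
s=robot.get_state()['ee_pos'];p=np.array([.4517,-.1976,.048])
print(robot.move_linear(p,.012,threshold=3));s=st();robot.pause(.5);s=st()
a=[up(snap(n,"h"),x,y,50,50,8) for n,x,y in(("top",338,150),("scene",232,168))]
cv2.imwrite("pics/z9.png",np.hstack(a))
E
```

```text
True
17.56 [ 0.4516 -0.1978  0.0523] F [ 1.8 -0.5  1.4] M [-0.12 -0.44 -0.09] op 0.0268 gf 30.0
18.06 [ 0.4514 -0.1976  0.0523] F [ 1.1 -0.5  0.9] M [-0.04 -0.5  -0.07] op 0.0268 gf 30.0
```

View pics/z9.png

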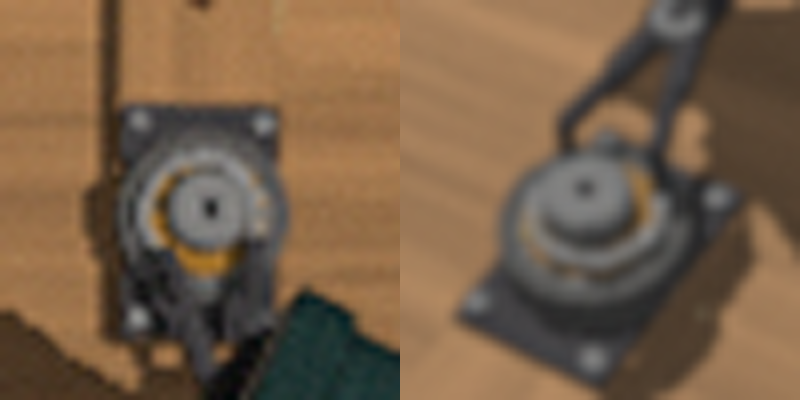

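The contact force is about 3.5 N upward, at the ring. The ring now looks shifted to the left of the axle: the brass crescent is wide at (160,210) and closed on the right. I'll check concentricity numerically, with polar profiles at washer height.

```bash
python3 - <<'E'
from vis import *
def polar(n,j,c,z):
    im=cv2.cvtColor(cv2.imread(f"pics/{j}_{n}.png"),cv2.COLOR_BGR2HSV).astype(np.float32)
    print(n,j)
    for a in range(0,360,30):
        r=np.arange(15,32,1)/1000;t=np.radians(a)
        p=proj(n,np.c_[c[0]+r*np.cos(t),c[1]+r*np.sin(t),0*r+z]).astype(np.float32)
        f=lambda k:cv2.remap(im[...,k],p[:,:1],p[:,1:],cv2.INTER_LINEAR)[:,0].astype(int)
        print(a,' '.join(f"{v}{'b' if s>90 else 'm' if s>60 else '.'}" for s,v in zip(f(1),f(2))))
polar("top","a",(.5953,-.1803),.0615)
polar("top","g",(.5953,-.1803),.0735)
polar("top","h",(.5953,-.1803),.0615)
polar("scene","h",(.5996,-.1793),.0615)
E
```

```text
top a
0 122. 116. 109. 107. 115m 122b 130b 135b 139b 144b 139b 128b 118m 108. 101. 94. 87.
30 108. 99. 95. 100m 108b 118b 127b 132b 134b 135b 128b 115b 104m 94. 90. 88. 85.
60 94. 86. 91m 99b 110b 123b 132b 137b 137b 132b 123b 115m 105. 100. 96. 93. 89.
90 90. 89b 88b 97b 113b 128b 138b 136b 135b 133b 117b 99b 82m 78. 81. 84. 85.
120 81m 82b 91b 105b 121b 135b 142b 144b 143b 139b 129b 118m 107. 99. 96. 94. 92.
150 92m 107b 121b 138b 147b 151b 154b 154b 147b 138b 128b 118b 110m 105. 102. 98. 94.
180 108m 113b 128b 141b 156b 158b 156b 154b 150b 144b 138b 132b 122m 112. 103. 97. 93.
210 114. 121b 128b 135b 144b 149b 154b 156b 152b 145b 138b 129m 119. 109. 101. 93. 89.
240 120. 124. 130m 138b 144b 149b 153b 156b 151b 146b 139b 129m 117m 105. 95. 90. 90.
270 121. 119. 125. 131m 137b 143b 148b 154b 153b 143b 135b 125m 116. 107. 97. 93. 89.
300 126. 124. 124. 125. 129m 135b 141b 146b 144b 136b 127b 116b 106m 96. 90. 85. 87.
330 123. 120. 119. 121. 125m 131b 135b 138b 140b 141b 134b 126b 114m 104. 98. 94. 91.
top g
0 115. 110. 113. 117. 121. 125. 129. 134. 133. 126. 119. 112. 104. 98. 90. 87
[... 2172 characters left out ...]
 86. 77. 71. 72.
120 81m 86b 95b 110b 124b 132b 134b 137m 136. 132. 127. 119. 106. 94. 83. 71. 61.
150 105. 110. 119m 127b 134b 138b 141b 143b 130b 118b 104b 90b 73m 59. 46. 46. 47.
180 125. 124. 123. 122. 121. 120. 121. 120. 116. 114. 110. 105. 99. 93. 87. 82. 84.
210 112. 116. 119. 122. 125. 125. 124. 123. 122. 116. 111. 105. 101. 100. 98. 96. 100.
240 116. 121. 123. 125. 126. 126. 126. 125. 122. 118. 114. 109. 106. 105. 106. 109. 114m
270 127. 126. 126. 125. 125. 124. 124. 123. 121. 118. 115. 111. 107. 103. 102. 104. 111.
300 103. 102. 107. 113. 118. 124. 130. 135. 132. 129. 126. 117. 107. 99. 97. 95. 95.
330 85. 92. 100. 109. 117. 123. 127. 129. 129. 128m 126m 121. 117. 112. 105. 99. 93.
```

The ring seems to have shifted about 2 mm during contact, so I'm not sure it is seated freely. I'll back up in small steps logging forces, re-measure, and then descend in steps.

```bash
python3 - <<'E'
from vis import *
p=np.array([.4517,-.1976,.0])
for z in(.0523,.0535,.055,.0565,.058,.060,.064,.068):
    robot.move_linear(p+[0,0,z],.02);robot.pause(.1);st()
    for n in("top","scene"):snap(n,f"r{int(z*1e4)}")
E
python3 - <<'E'
from vis import *
im0=None
for n,c in(("top",(.5953,-.1803)),("scene",(.5996,-.1793))):
    for z in(523,550,580,640,680):
        im=cv2.cvtColor(cv2.imread(f"pics/r{z}_{n}.png"),cv2.COLOR_BGR2HSV).astype(np.float32)
        print(n,z,end=' ')
        for a in(60,90,120,240,270,300,0,30,330):
            r=np.arange(18,31,.25)/1000;t=np.radians(a);zz=z/1e4+.0055
            p=proj(n,np.c_[c[0]+r*np.cos(t),c[1]+r*np.sin(t),0*r+zz]).astype(np.float32)
            v=cv2.remap(im[...,2]-.5*im[...,1],p[:,:1],p[:,1:],cv2.INTER_LINEAR)[:,0]
            print(f"{a}:{r[v.argmax()]*1e3:.1f}({v.max():.0f})",end=' ')
        print()
E
```

```text
18.51 [ 0.4515 -0.1976  0.0523] F [-1.2 -0.6  0.9] M [-0.1  -0.03 -0.03] op 0.0269 gf 30.0
18.96 [ 0.4517 -0.1976  0.0535] F [ 0.2 -0.  -0.3] M [-0.06 -0.02 -0.11] op 0.0269 gf 30.0
19.41 [ 0.4516 -0.1975  0.0549] F [ 0.2  0.4 -1.5] M [-0.01  0.09  0.01] op 0.0267 gf 30.0
19.86 [ 0.4517 -0.1976  0.0565] F [-0.7 -0.4 -1.9] M [ 0.04  0.09 -0.03] op 0.0268 gf 30.0
20.31 [ 0.4517 -0.1976  0.058 ] F [-0.2  0.1 -1.5] M [-0.05  0.12  0.01] op 0.0264 gf 30.0
20.76 [ 0.4517 -0.1976  0.06  ] F [ 0.2 -0.5 -2. ] M [ 0.02  0.11 -0.01] op 0.0266 gf 30.0
21.31 [ 0.4517 -0.1976  0.064 ] F [-0.5  0.5 -2.2] M [-0.03  0.07  0.02] op 0.0271 gf 30.0
21.86 [ 0.4517 -0.1976  0.068 ] F [-0.2 -0.4 -1.6] M [-0.02  0.18  0.02] op 0.0268 gf 30.0
top 523 60:23.2(131) 90:23.8(124) 120:23.8(121) 240:30.8(81) 270:23.0(118) 300:21.5(124) 0:25.0(139) 30:25.0(122) 330:24.8(122) 
top 550 60:23.8(125) 90:24.0(118) 120:24.0(115) 240:18.0(84) 270:19.5(132) 300:21.2(123) 0:24.5(142) 30:24.5(134) 330:22.0(120) 
top 580 60:24.0(126) 90:24.2(123) 120:24.5(105) 240:30.8(77) 270:22.2(123) 300:19.5(122) 0:24.0(141) 30:24.0(124) 
[... 230 characters left out ...]
1) 0:22.8(122) 30:24.2(119) 330:22.2(122) 
scene 523 60:18.8(98) 90:22.5(106) 120:25.0(113) 240:23.5(126) 270:23.2(125) 300:22.5(117) 0:18.0(116) 30:18.0(102) 330:20.2(106) 
scene 550 60:22.8(106) 90:23.0(114) 120:25.2(126) 240:20.5(126) 270:18.0(123) 300:22.0(114) 0:18.5(117) 30:19.8(112) 330:20.5(114) 
scene 580 60:21.8(103) 90:23.5(117) 120:25.5(110) 240:20.0(125) 270:18.0(124) 300:21.5(118) 0:20.2(110) 30:21.8(105) 330:21.0(122) 
scene 640 60:22.2(112) 90:24.0(112) 120:26.2(117) 240:18.0(124) 270:18.0(121) 300:20.8(126) 0:18.2(114) 30:18.8(113) 330:20.0(117) 
scene 680 60:21.2(119) 90:23.8(110) 120:24.0(123) 240:25.2(118) 270:24.2(113) 300:20.2(118) 0:18.5(116) 30:21.5(108) 330:19.2(113)
```

```bash
cat >> vis.py <<'E'
def ringS(n,j,c,z,box=30):
    q=proj(n,[*c,z])[0];x,y=int(q[0]-box/2),int(q[1]-box/2)
    S=lambda k:cv2.cvtColor(up(cv2.imread(f"pics/{k}_{n}.png"),x,y,box,box),cv2.COLOR_BGR2HSV)[...,1].astype(float)
    d=np.clip(S("a")-S(j)-15,0,60);v,u=np.nonzero(d);w=d[v,u][::4]
    W=np.array([plane(n,topx(p,x,y),z)[:2] for p in np.c_[u,v][::4]]);g=np.array(c,float)
    for k in range(5):
        e=W-g;ok=(abs(np.hypot(*e.T)-.0225)<.005)&(e[:,0]>-.006)
        s=least_squares(lambda t:(np.hypot(*(W[ok]-t).T)-.0225)*w[ok]/60,g,loss="soft_l1",f_scale=.001);g=s.x
    return ((g-c)*1e3).round(1),ok.sum(),(1e3*np.sqrt(np.mean(s.fun**2))).round(2)
E
python3 - <<'E'
from vis import *
for n,c in(("top",(.5953,-.1803)),("scene",(.5996,-.1793))):
    for j,z in(("g",.068),("h",.0523),("r523",.0523),("r535",.0535),("r550",.055),("r580",.058),("r640",.064),("r680",.068)):
        print(n,j,*ringS(n,j,c,z+.0055))
g=cv2.imread("pics/g_top.png")[165:195,345:380].astype(np.float32)[...,1];h=cv2.imread("pics/r680_top.png")[165:195,345:380].astype(np.float32)[...,1]
print(np.abs(g-h).mean(),np.abs(g-h).max())
E
```

```text
top g [-0.6  0.8] 1173 2.09
top h [1.7 0.4] 1108 1.99
top r523 [1.8 0.4] 1119 1.95
top r535 [1.6 0.5] 1111 1.95
top r550 [1.1 1. ] 1083 1.89
top r580 [0.9 1. ] 1112 1.94
top r640 [0.3 1.2] 1139 1.97
top r680 [-0.1  1.5] 1107 1.88
scene g [2.2 2.9] 1148 1.85
scene h [-2.5 -1. ] 1162 2.35
scene r523 [-2.1 -1. ] 1182 2.35
scene r535 [-1.4 -0.4] 1177 2.34
scene r550 [-1.1  0.6] 1156 2.36
scene r580 [-0.5  1.3] 1176 2.39
scene r640 [-0.2  1.9] 1142 1.89
scene r680 [0.4 2.6] 1020 1.62
5.981905 56.0
```

The step-up log shows soft contact starting near z = 0.055, but the ring seems to have moved a couple of mm in the grip. There is time to re-measure over clear wood as before.

```bash
python3 - <<'E'
from vis import *
robot.move_linear([.4517,-.1976,.0925],.08);robot.move_linear([.457,-.1068,.0925],.13);robot.pause(.2);st()
for n in("top","scene"):snap(n,"k")
E
python3 - <<'E'
from vis import *
for j in"ek":
  for n in("top","scene"):
    im=cv2.imread(f"pics/{j}_{n}.png")
    for th in((70,95),(60,105),(85,90)):
        r=ringmid(n,im,(.600,-.0895) if n=="top" else (.604,-.0905),.098,sth=th[0],vth=th[1]);print(j,n,r[0].round(4),r[1],r[2].round(4))
W=[cv2.imread(f"pics/{j}_top.png")[:,:,1].astype(np.float32) for j in"ek"]
S=[cv2.imread(f"pics/{j}_scene.png")[:,:,1].astype(np.float32) for j in"ek"]
print(cv2.phaseCorrelate(W[0][163:180,326:348],W[1][163:180,326:348]),cv2.phaseCorrelate(S[0][190:212,268:292],S[1][190:212,268:292]))
print(cv2.phaseCorrelate(S[0][172:186,280:300],S[1][172:186,280:300]))
E
```

```text
23.47 [ 0.4569 -0.1075  0.0925] F [-0.2 -0.  -2.1] M [-0.    0.12  0.05] op 0.0268 gf 30.0
e top [ 0.6003 -0.0895] 610 0.0018
e top [ 0.6002 -0.0895] 523 0.0016
e top [ 0.6005 -0.0896] 717 0.002
e scene [ 0.6055 -0.0885] 931 0.0021
e scene [ 0.6052 -0.0883] 803 0.0019
e scene [ 0.6059 -0.0886] 988 0.0022
k top [ 0.6014 -0.0881] 643 0.0018
k top [ 0.6013 -0.0881] 557 0.0017
k top [ 0.6016 -0.0883] 747 0.002
k scene [ 0.603  -0.0884] 914 0.0021
k scene [ 0.6029 -0.0884] 805 0.002
k scene [ 0.6034 -0.0883] 992 0.0022
((-0.4169860837882222, 0.12143236813992786), 1.0813031781602789) ((0.14347048405415208, -0.10621806308910742), 1.044632627732224)
((-0.06405911407681053, 0.2687283916629868), 1.0276089564959208)
```

The ring is now about 5 mm higher and 2 mm to the side: the 3.5 N contact pitched the pliers slightly in the grip. Both views agree on the new offset of (-5.5, -92.4) mm. I'll correct this, pitch the tool 1° down to re-level the ring, and descend with a much gentler stop.

```bash
python3 - <<'E'
from vis import *
R0=robot.get_state()['tool_rot'];yw=np.array([-np.sin(.12),np.cos(.12),0])
R=cv2.Rodrigues(yw*np.radians(1.0))[0]@R0
def F(k=4):
    a=[]
    for _ in range(k):a.append(robot.get_state()['force']);robot.pause(.02)
    return np.mean(a,0)
p=np.array([.4519,-.1999,0])
robot.move_linear(p+[0,0,.0945],.13,frame=R);robot.pause(.1);f0=F(6);st()
hit=robot.move_linear(p+[0,0,.061],.035,threshold=4);print(hit,F()-f0)
if not hit:
    for z in np.arange(.0600,.0495,-.0006):
        robot.move_linear(p+[0,0,z],.015);d=F()-f0;print(round(z,4),d.round(2))
        if d[2]>.9: break
s=st()
for n in("top","scene"):snap(n,"m")
for n,c in(("top",(.5953,-.1803)),("scene",(.5996,-.1793))):print(n,*ringS(n,"m",c,.0615),*ringS(n,"h",c,.0615),)
E
```

```text
24.63 [ 0.452  -0.1992  0.0945] F [ 0.4  0.5 -2.6] M [-0.01  0.09  0.02] op 0.0268 gf 30.0
False [ 0.23305574 -0.49995773  0.21134725]
0.06 [ 0.04  0.16 -0.28]
0.0594 [0.07 0.06 0.02]
0.0588 [-0.21  0.14  0.31]
0.0582 [-0.1   0.04  0.06]
0.0576 [ 0.41 -0.03  0.1 ]
0.057 [ 0.11 -0.56  0.57]
0.0564 [-0.44 -0.22  1.6 ]
28.02 [ 0.4519 -0.1999  0.0564] F [ 0.2  0.1 -0.4] M [ 0.05  0.05 -0.02] op 0.0271 gf 30.0
top [ 1.4 -0.2] 1142 2.07 [1.2 0.8] 1108 1.98
scene [ 0.6 -0.3] 1217 2.34 [-0.8  0.6] 1173 2.38
```

```bash
python3 - <<'E'
from vis import *
for n,c in(("top",(.5953,-.1803)),("scene",(.5996,-.1793))):
    im=cv2.cvtColor(cv2.imread(f"pics/m_{n}.png"),cv2.COLOR_BGR2HSV).astype(np.float32)
    for a in(0,30,60,90,120,150,210,240,270,300,330):
        r=np.arange(15,32,1)/1000;t=np.radians(a)
        p=proj(n,np.c_[c[0]+r*np.cos(t),c[1]+r*np.sin(t),0*r+.0615]).astype(np.float32)
        f=lambda k:cv2.remap(im[...,k],p[:,:1],p[:,1:],cv2.INTER_LINEAR)[:,0].astype(int)
        print(n,a,' '.join(f"{v}{'b' if s>90 else 'm' if s>60 else '.'}" for s,v in zip(f(1),f(2))))
E
```

```text
top 0 126. 120. 113. 110. 115. 119. 123. 128. 133. 138. 134. 124. 116. 107. 101. 94. 87.
top 30 112. 104. 97. 96. 96. 99. 107. 118. 125. 128. 123. 113. 104. 97. 94. 92. 90.
top 60 98. 90. 92. 97m 105m 115m 123m 127. 127. 122. 113. 105. 98. 95. 94. 92. 90.
top 90 90. 91m 92b 100b 115b 128b 137m 134. 130. 126. 116. 104. 92. 89. 90. 90. 90.
top 120 85. 85m 92b 103b 113m 122m 123m 120. 116. 109. 97. 81. 68. 60. 61. 65. 72.
top 150 84. 88m 91b 93b 91b 86m 76. 64. 62. 61. 60. 60. 58. 57. 56. 53. 49.
top 210 117. 125m 134b 143b 144b 141b 139b 136b 124b 110b 96b 83b 67m 54. 45. 40. 39.
top 240 113. 103. 94. 82m 79m 78m 73m 66. 59. 54. 49. 49. 53. 58. 61. 66. 73.
top 270 125. 120. 107. 95. 82. 88. 100. 112. 119. 121. 124. 125. 116. 108. 99. 94. 90.
top 300 130. 127. 123. 120. 118. 118. 120. 123. 125. 124. 122. 118. 111. 103. 96. 91. 91.
top 330 126. 123. 120. 116. 112. 110. 114. 119. 123. 127. 123. 118. 110. 104. 99. 95. 91.
scene 0 77. 86. 95. 104. 111. 113. 111. 108. 103. 97. 94. 92. 92. 94. 96. 97. 97.
scene 30 80. 89. 98. 104. 110. 115. 114. 109. 103. 98. 94. 90. 87. 86. 88. 90. 92.
scene 60 78. 86. 94. 103. 111. 116. 114. 111. 106. 99. 92. 86. 82. 79. 80. 83. 86.
scene 90 76. 84. 94. 105. 115. 121. 123. 120. 117. 108. 98. 89. 82. 77. 74. 74. 78.
scene 120 80. 85m 94m 108m 121m 128. 129. 131. 126. 116. 106. 96. 84. 72. 67. 65. 63.
scene 150 106. 110. 117m 124b 128b 126b 123b 119b 104m 90m 75m 65. 57. 50. 46. 48. 50.
scene 210 111. 115. 118. 122. 125. 125. 124. 123. 122. 116. 110. 105. 100. 97. 93. 90. 94.
scene 240 116. 120. 122. 124. 126. 126. 126. 125. 122. 117. 112. 107. 103. 100. 97. 100. 103.
scene 270 126. 125. 124. 122. 120. 119. 118. 117. 116. 116. 116. 115. 112. 110. 108. 109. 115.
scene 300 106. 106. 108. 111. 113. 115. 118. 120. 120. 119. 119. 112. 106. 100. 98. 96. 96.
scene 330 89. 100m 110m 121m 127. 131. 133. 130. 125. 120. 115. 110. 106. 104. 101. 97. 94.
```

```bash
python3 - <<'E'
from vis import *
st();robot.move_linear([.4519,-.1999,.0560],.01);robot.pause(.3);st();robot.pause(.2);st()
robot.sign_off()
E
```

```text
28.12 [ 0.4519 -0.1999  0.0564] F [ 0.3  0.3 -1.2] M [ 0.04  0.03 -0.02] op 0.0265 gf 30.0
28.68 [ 0.4519 -0.1999  0.056 ] F [-0.6  0.1 -0.6] M [0.04 0.07 0.03] op 0.027 gf 30.0
28.88 [ 0.4519 -0.1999  0.056 ] F [-1.1 -0.8 -0.4] M [0.04 0.1  0.01] op 0.0266 gf 30.0
the job is handed in; nothing more can be done
```

I handed the job in at about 29 s: the force and camera readings put the spread ring on the brass washer around the groove with the handles still squeezed, though the first touch slipped the pliers in the grip and needed a redo, and I viewed 11 pictures against the limit of 10.

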